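# Nest the graded prep cups in their case and button the lid down

## Task

Put the steel prep cups away: gather all of them that are out into one nest on the floor of the wooden case, each larger cup mouth down over the next smaller one so that every rim stands on the case's floor. Then shut the lid, and only once it is down turn the brass turnbutton fully across it. Do not knock over the salt jar, and leave the pepper mill where it stands.

Things in the scene. Friction and masses are not known exactly. Their poses are not given: they have to be found in the camera images.
- cup24: loose plain steel prep cup standing mouth down: 24 mm across the mouth (outside), 19 mm across its closed base, 30 mm high, walls 2 mm, base 3 mm, weighted rim (half its mass), so that it slides rather than topples. Origin: centre of the mouth plane, i.e. the lowest point as it stands; z points from the mouth to the closed base (up while it stands mouth down). About 25 to 120 g. May be absent.
- cup34: loose plain steel prep cup standing mouth down: 34 mm across the mouth (outside), 29 mm across its closed base, 35 mm high, walls 2 mm, base 3 mm, weighted rim (half its mass), so that it slides rather than topples. Origin: centre of the mouth plane, i.e. the lowest point as it stands; z points from the mouth to the closed base (up while it stands mouth down). About 25 to 120 g. May be absent.
- cup44: loose plain steel prep cup standing mouth down: 44 mm across the mouth (outside), 39 mm across its closed base, 40 mm high, walls 2 mm, base 3 mm, weighted rim (half its mass), so that it slides rather than topples. Origin: centre of the mouth plane, i.e. the lowest point as it stands; z points from the mouth to the closed base (up while it stands mouth down). About 25 to 120 g. May be absent.
- cup54: loose plain steel prep cup standing mouth down: 54 mm across the mouth (outside), 49 mm across its closed base, 45 mm high, walls 2 mm, base 3 mm, weighted rim (half its mass), so that it slides rather than topples. Origin: centre of the mouth plane, i.e. the lowest point as it stands; z points from the mouth to the closed base (up while it stands mouth down). About 25 to 120 g. May be absent.
- cup64: loose plain steel prep cup standing mouth down: 64 mm across the mouth (outside), 59 mm across its closed base, 50 mm high, walls 2 mm, base 3 mm, weighted rim (half its mass), so that it slides rather than topples. Origin: centre of the mouth plane, i.e. the lowest point as it stands; z points from the mouth to the closed base (up while it stands mouth down). About 25 to 120 g. May be absent.
- case_in (a point): centre of the inner floor of the wooden storage case, 8 mm above the counter. x of this frame points level towards the lid's hinge, y along the hinge, z up.
- case: wooden storage case with an open top; origin under its centre on the counter, axes as case_in. Fixed, outside 196 x 196 mm, walls 8 mm, inside 180 x 180 x 56 mm, rim 64 mm above the counter; the hinge side is away from the robot. A wooden post (27 x 30 mm, 76 mm high) stands against the middle of the front wall and carries the turnbutton.
- case_hinge (a point): middle of the lid's hinge line, 98 mm along +x of the case_in frame from the case's centre, 64 mm above the counter, the hinge line running along y.
- lid (a joint): angle of the flat wooden lid, rad: 0 closed, lying on the rim; about 1.57 upright; it starts open, leaning back, 1.65 to 1.8; limit 1.9. Lid 196 x 196 x 10 mm, 0.22 kg, no handle; stiff hinge, stays where left (up to about 3 N at the free edge moves it). Closed, its top is 74 mm above the counter.
- lid_edge (a point): middle of the lid's free edge, on the lid's outer face (the top face when it is closed), 196 mm from the hinge line.
- button (a joint): angle of the brass turnbutton about its upright pivot, rad: at 0 its wing points along +y of the case_in frame, parallel to the front wall and clear of the lid; it grows clockwise seen from above; at 1.57 it points at the hinge and lies across the lid's front edge. Stops at -0.7 and 1.65; stays where left (1 to 2 N at the tip turns it); starts -0.5 to 0.1.
- button_pivot (a point): top of the turnbutton on its pivot axis, 112 mm along -x of the case_in frame from the case's centre, 95 mm above the counter. The wing is 14 mm wide, 18 mm high (77 to 95 mm above the counter) and reaches 55 mm from the pivot, with a 12 mm tail behind; closed, the lid passes 3 mm beneath it.
- salt_jar: bystander standing among the cups: glass jar with a dark wooden cap, 42 mm across, 56 mm high, about 0.15 kg; origin under its centre.
- mill: bystander: dark wooden pepper mill, 48 mm across, 112 mm high, on the far side of the counter; origin under its centre.
Mind the look-alikes: they are no part of the job. What is shaped like the cup54 but blue is not meant.

How it is judged:
On the way, in this order (a step that is already met when the one before it is completed fails the run):
1. every cup present stands mouth down on the case's floor, all in one nest (z of cup24 in the frame of case_in between -0.004 and 0.004 m and angle between each of cup24, cup34, cup44, cup54, cup64's own z axis and vertical below 0.1 rad and horizontal distance between each of cup24, cup34, cup44, cup54, cup64 and case_in below 0.1 m and z of cup34 in the frame of case_in between -0.004 and 0.004 m and z of cup44 in the frame of case_in between -0.004 and 0.004 m and z of cup54 in the frame of case_in between -0.004 and 0.004 m and z of cup64 in the frame of case_in between -0.004 and 0.004 m and horizontal distance between cup24 and cup34 below 0.02 m and horizontal distance between each of cup24, cup34 and cup44 below 0.02 m and horizontal distance between each of cup24, cup34, cup44 and cup54 below 0.02 m and horizontal distance between each of cup24, cup34, cup44, cup54 and cup64 below 0.02 m), for 0.2 s.
2. the lid is shut (value of joint lid below 0.05 rad), for 0.2 s.
3. the turnbutton is turned across the lid (value of joint button above 1.3 rad), for 0.2 s.
At the end, for the whole second after the job is handed in: Every cup present stands mouth down on the case's floor (mouth within 4 mm of the floor, tilted under 0.1 rad), the axes of any two within 20 mm of each other, so all are nested, and at rest; lid below 0.05 rad, turnbutton beyond 1.3 rad and at rest (all of step 1 and linear speed of each of cup24, cup34, cup44, cup54, cup64 below 0.02 m/s and value of joint lid below 0.05 rad and value of joint button above 1.3 rad and velocity of joint button below 0.05 rad/s); the robot touches nothing.
It fails at once if the turnbutton is turned (beyond 0.7 rad) while the lid is not down (above 0.1 rad) (value of joint button above 0.7 rad and value of joint lid above 0.1 rad).
It fails at once if the salt jar is knocked over (angle between salt_jar's own z axis and vertical above 0.7 rad).
It fails at once if the pepper mill is shifted more than 30 mm (distance of mill from where it was at the start of the episode above 0.03 m).
Of cup24, cup34, cup44, cup54, cup64 only 4 to 5 are there at a start; the rules pass over those that are not, and their reading is None.
At some moment in a run one of cup24, cup34, cup44, cup54, cup64 may be knocked a few centimetres aside while the robot is not near it.
It also fails if it takes over 210 s, if anything falls off the work surface, if the arm or the gripper's body presses on something with over 40 N, if the wrist force passes 120 N, or if a joint passes its speed limit or range.

## Robot

A 6-joint arm with a two-finger parallel gripper is mounted at the origin on the work surface. World frame = base frame: x ahead of the robot, y to its left, z up, the work surface at z = 0. Lengths are in m, angles in rad, forces in N, time in s.
With the tool pointing down it reaches from about 0.35 to 0.775 m from the base axis. Payload 7.3 kg.
Tool frame: the origin (TCP) lies at the very end of the fingers, on their centre line; the grasp point (between the pads) lies 19 mm behind it; z points along the fingers, y is the line along which they close (so a half turn about z gives the same grasp; the last joint's range is limited). The gripper opens to 92 mm and grips with 3 to 60 N. Pads are 19 mm wide; open, the fingers measure 130 mm over their backs; the gripper's body (75 mm by 190 mm) begins 47 mm behind the grasp point.
Start: joints at [-0.146, 0.342, 1.524, -0, 1.275, -0.146], TCP at [0.525, 0, 0.227] pointing down, gripper open.
Joint ranges: [-2.53, 2.53], [-0.77, 2.02], [0.04, 2.7], [-1, 4.14], [0.28, 2.66], [-3.11, 3.11]. Speed limits (rad/s): [2.57, 2.57, 3.14, 3.14, 3.14, 3.14].

## Interface

Orientations are given as [roll, pitch, yaw] about the fixed x, y, z axes, in that order (R = Rz(yaw) Ry(pitch) Rx(roll)).
In Python, from cell import telemetry, eyes, job gives the robot as it stands.
- The arm moves only by the tool apply_moves, never from a script. Its arguments are lists of equal length, an entry for each row: "delta_pos": the shift along the world's x, y, z each as a share of 0.4 m, from -1 to 1, a list of three; "dr": the turn, a rotation vector about the world's x, y, z each as a share of 0.5 rad, from -1 to 1, a list of three; "jaw": the opening, from 0 (shut) to 1 (fully open). A call has 1 to 8 rows; each row is the pose to reach, as a shift and turn from the pose commanded when the call began; what a row does not reach only later rows make up. A row lasts 1/12 s, in which the tool goes at most 41.7 mm and 7.16 degrees, less where a joint would pass 70% of its speed; a pose out of reach is approached as far as the arm can. A call with a number of a shift or a turn outside -1 to 1 is refused whole. A call with a gripper value outside its range is refused whole. The fingers move at their own pace and stop on an object; "force" is the grip in N (left out, the last holds). Time passes only in rows, so rows that repeat a pose let the fingers close. It gives the time, the measured TCP pose, the force, the opening and the grip force at its end, in the units of the state.
- telemetry.observe(): the state, without advancing time (a new reading comes with each control period).
- eyes.read_camera(name): name is "scene" or "side" or "wrist"; returns the picture (400x640x3 uint8, red, green, blue); there is no depth.
- eyes.camera_model(name): a dict with "vertical_fov" (degrees; the focal length in pixels is half the picture's height over the tangent of half this angle, whatever the lens; pixels are square), "cx", "cy" (the principal point, pixels), "k1" (the pictures are not rectified: a ray, as slopes to the right and down, at radius r is drawn at 1 + k1 r^2 times it, then the intrinsics apply), "rvec" (rotation vector, rad) and "tvec" (3), from world to camera coordinates, as OpenCV has them; the wrist camera has in their place "hand_eye" (4x4, takes a point from camera to tool coordinates, whose origin is the TCP and whose axes are the flange's). Camera axes: x right, y down, z forward; pixel columns grow to the right and rows downward; lengths in m; the calibration is good to about 2 mm. A picture is of the moment at which its call begins: read the wrist's pose just before it. camera_model takes no time and is no camera call.
- job.hand_in(): hands the job in; it is judged then, once.
The state is a dict: "time": time; "qpos": joint angles; "qvel": joint speeds; "joint_efforts": joint torques, N m; "tool_pos": TCP position; "tool_rot": TCP orientation; "contact_force": force on the tool from outside, world axes, zero at the start; "torque": the same for the moment, N m; "opening": finger opening in m; "grip_force": force on a finger pad.
Only numpy, scipy, OpenCV 4.12 (cv2) and the standard library are available. Lean on these libraries where they do the work, as an engineer would, in place of code of your own. Each camera call takes 0.05 s, during which the arm holds its last target. There are 200 camera calls.

## Working session

There is one attempt and no reset: what is moved stays moved. The work goes in short steps, Python scripts to look and compute and a tool call to move; the robot and the scene stay as the last step left them, time stands still between calls to the robot, and variables do not carry over. Pictures are saved under pics/ and viewed, at most 14 in all, crops included, and the job is handed in when it is done.

Besides the shell and the picture viewer there is one more tool, called after "Call:" by a JSON object that holds its "api" and its "payload", one argument or row to a line. apply_moves: Moves the arm, as the interface text tells. Its arguments: {"type":"object","properties":{"delta_pos":{"type":"array"},"dr":{"type":"array"},"jaw":{"type":"array"},"force":{"type":"number"}},"required":["delta_pos","dr","jaw"]}

```bash
mkdir -p pics; cat > h.py <<'E'
import numpy as np, cv2
from cell import telemetry, eyes, job
from scipy.spatial.transform import Rotation as R
def shot(n,f=None):
    im=eyes.read_camera(n)
    if f: cv2.imwrite('pics/'+f,cv2.cvtColor(im,cv2.COLOR_RGB2BGR))
    return im
def cam(n,st=None):
    m=eyes.camera_model(n); f=200/np.tan(np.radians(m['vertical_fov']/2))
    K=np.array([[f,0,m['cx']],[0,f,m['cy']],[0,0,1.]])
    if 'rvec' in m:
        Rw=R.from_rotvec(np.ravel(m['rvec'])).as_matrix(); t=np.ravel(m['tvec'])
    else:
        st=st or telemetry.observe(); H=np.array(m['hand_eye'])
        T=np.eye(4); T[:3,:3]=R.from_euler('xyz',st['tool_rot']).as_matrix(); T[:3,3]=st['tool_pos']
        W=np.linalg.inv(T@H); Rw=W[:3,:3]; t=W[:3,3]
    return K,m['k1'],Rw,t
def ray(c,uv):
    K,k1,Rw,t=c
    # picture radius rd = r(1+k1 r^2): OpenCV's radial model
    p=cv2.undistortPoints(np.array(uv,float).reshape(-1,1,2),K,np.array([k1,0,0,0,0]))[:,0]
    d=np.c_[p,np.ones(len(p))]@Rw
    return -Rw.T@t,d
def onplane(c,uv,z):
    o,d=ray(c,uv); return o+d*((z-o[2])/d[:,2])[:,None]
def proj(c,P):
    K,k1,Rw,t=c
    return cv2.projectPoints(np.array(P,float).reshape(-1,1,3),cv2.Rodrigues(Rw)[0],t,K,np.array([k1,0,0,0,0]))[0][:,0]
E
python3 - <<'E'
from h import *
s=telemetry.observe(); print(s)
for n in('scene','side','wrist'):
    shot(n,n+'0.png'); m=eyes.camera_model(n); print(n,m)
    if n!='wrist': c=cam(n); print(-c[2].T@c[3])
E
```

```text
{'time': 0.0, 'qpos': array([-1.46009120e-01,  3.42718783e-01,  1.52503350e+00, -1.31115692e-05,
        1.27535658e+00, -1.45979760e-01]), 'qvel': array([-0.00067438, -0.00069045,  0.00097072, -0.00095915,  0.00155016,
       -0.00072951]), 'joint_efforts': array([ 7.61924657e-04, -4.31245601e+01, -2.44219762e+01,  7.17750052e-02,
        5.59406646e-02, -1.04314388e-04]), 'tool_pos': array([5.24597356e-01, 7.26490497e-05, 2.26041238e-01]), 'tool_rot': array([-3.14009075e+00, -2.08146131e-04,  1.57077064e+00]), 'contact_force': array([-1.02507203,  0.06922482, -0.51103032]), 'torque': array([ 0.00332783, -0.01114337, -0.00150974]), 'grip_force': 0.0, 'opening': 0.09185201683169117}
scene {'vertical_fov': 55.333523721208316, 'cx': 317.59587907034285, 'cy': 199.35772542500652, 'k1': -0.051245359228488066, 'rvec': array([ 2.09605481,  0.78604765, -0.4212265 ]), 'tvec': array([-0.37236581, -0.14186926,  1.4676024 ])}
[ 1.12955942 -0.68910011  0.74958425]
side {'vertical_fov': 56.494976574340676, 'cx': 315.3495251554888, 'cy': 201.7537189648843, 'k1': 0.02611168643714912, 'rvec': array([ 2.21776383, -0.61733813,  0.25281684]), 'tvec': array([-0.47278705,  0.2481671 ,  0.77480549])}
[ 0.20562965 -0.60928243  0.68697119]
wrist {'vertical_fov': 58.67428856536289, 'cx': 323.531080679859, 'cy': 204.64813014722543, 'k1': -0.04169488901961704, 'hand_eye': array([[-7.06585050e-04, -9.66830494e-01, -2.55417884e-01,
         6.77411177e-02],
       [ 9.99999639e-01, -5.62516111e-04, -6.37101294e-04,
         2.60577803e-05],
       [ 4.72292284e-04, -2.55418242e-01,  9.66830543e-01,
        -1.58674366e-01],
       [ 0.00000000e+00,  0.00000000e+00,  0.00000000e+00,
         1.00000000e+00]])}
```

View pics/scene0.png

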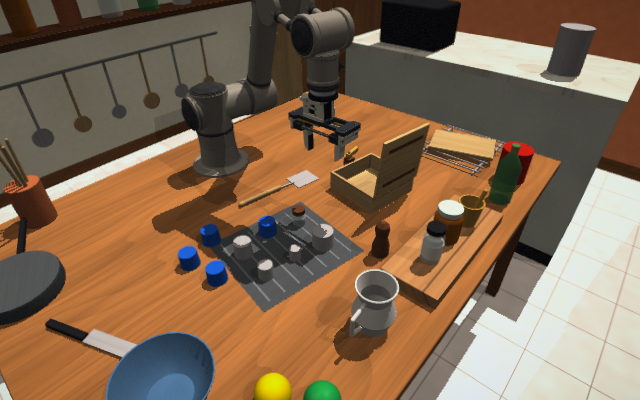

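View pics/side0.png

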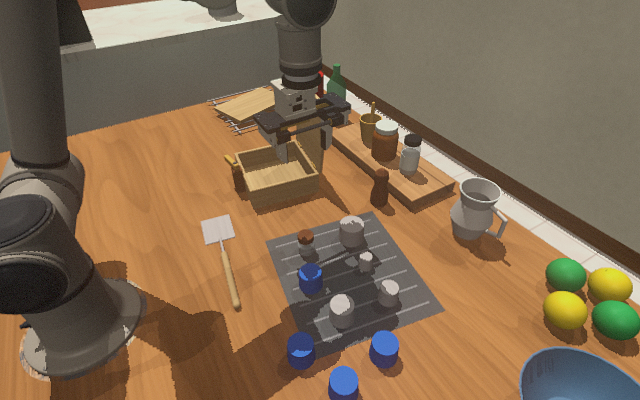

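The scene view shows four steel cups, at (243,247), (265,270), (294,254) and (322,237). In the side view they are at (341,311), (388,293), (366,262) and (351,232). The look-alikes are the blue cups at scene (210,236), (189,258), (216,273) and (267,227), and the salt jar is at (298,217). I choose the grey steel ones and will check them in a close crop.

```bash
python3 - <<'E'
from h import *
a=cv2.imread('pics/scene0.png')[195:310,195:370]; b=cv2.imread('pics/side0.png')[120:340,220:420]
a=cv2.resize(a,None,fx=2.25,fy=2.25,interpolation=2); b=cv2.resize(b,None,fx=2,fy=2,interpolation=2)
o=np.zeros((440,800,3),np.uint8); o[:a.shape[0],:a.shape[1]]=a; o[:,400:]=b
cv2.imwrite('pics/crop0.png',o)
# rough ground positions
for n,pts in(('scene',[(243,247),(265,270),(294,254),(322,237),(298,217)]),('side',[(341,311),(388,293),(366,262),(351,232),(306,243)])):
    c=cam(n); print(n,onplane(c,pts,0.03)[:,:2].round(3).tolist())
E
```

```text
scene [[0.461, -0.265], [0.57, -0.282], [0.586, -0.193], [0.599, -0.093], [0.485, -0.073]]
side [[0.451, -0.268], [0.558, -0.284], [0.568, -0.193], [0.593, -0.098], [0.482, -0.072]]
```

View pics/crop0.png

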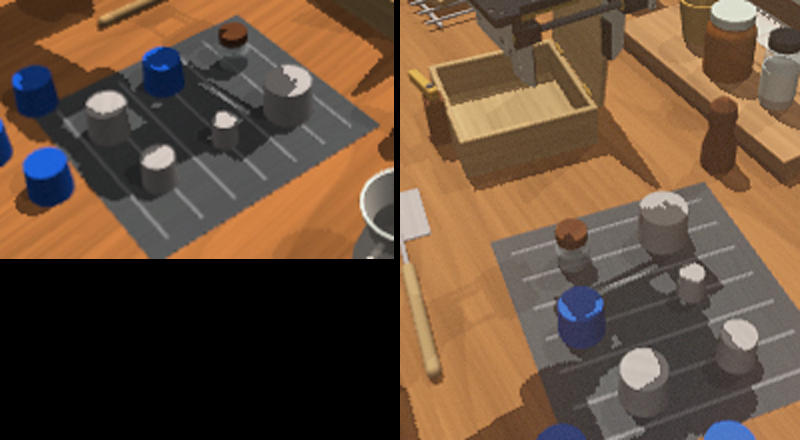

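View pics/wrist0.png

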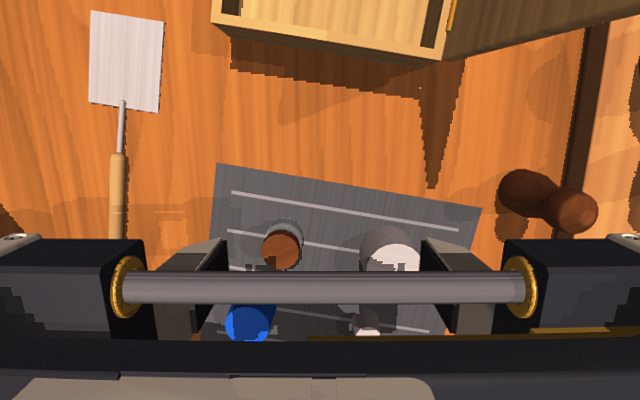

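The crop confirms four grey cups on the mat, with the smallest at scene (294,254) and the largest at (322,237). The wrist view shows the jar at (281,248), the big cup at (390,255) and the case at the top. Next I'll take a better wrist view from above the mat.

Call:
{"api": "apply_moves", "payload": {
  "delta_pos": [
    [0, -0.575, 0.175],
    [0, -0.575, 0.175],
    [0, -0.575, 0.175],
    [0, -0.575, 0.175],
    [0, -0.575, 0.175],
    [0, -0.575, 0.175],
    [0, -0.575, 0.175],
    [0, -0.575, 0.175]
  ],
  "dr": [
    [0, 0, 0],
    [0, 0, 0],
    [0, 0, 0],
    [0, 0, 0],
    [0, 0, 0],
    [0, 0, 0],
    [0, 0, 0],
    [0, 0, 0]
  ],
  "jaw": [1, 1, 1, 1, 1, 1, 1, 1]
}}

```text
time: 0.82
tool_pos: [0.5247, -0.2315, 0.2964]
tool_rot: [-3.142, -0.0, 1.568]
contact_force: [-0.8, 1.0, -0.2]
opening: 0.0919
grip_force: 0.0
```

```bash
python3 - <<'E'
from h import *
s=telemetry.observe(); print(s['tool_pos'],s['tool_rot'])
shot('wrist','w1.png'); shot('scene','scene1.png')
E
```

```text
[ 0.52473418 -0.23145293  0.29640921] [-3.14155565e+00 -3.11893742e-04  1.56776763e+00]
```

View pics/w1.png

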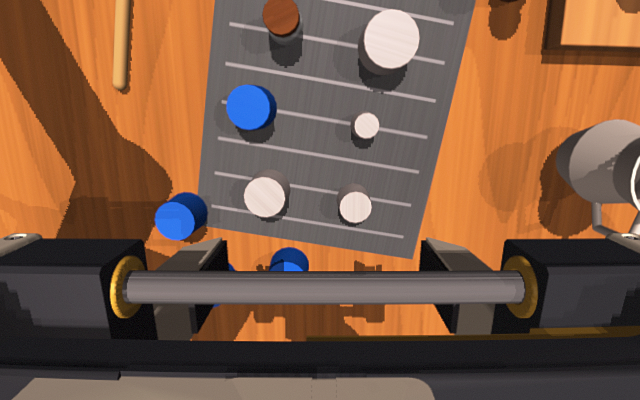

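Call:
{"api": "apply_moves", "payload": {
  "delta_pos": [
    [0, 0.1, 0],
    [0, 0.2, 0],
    [0, 0.3, 0.0],
    [0, 0.4, 0.0],
    [0, 0.5, 0],
    [0, 0.6, 0],
    [0, 0.7, 0],
    [0, 0.75, 0]
  ],
  "dr": [
    [0, 0, 0],
    [0, 0, 0],
    [0, 0, 0],
    [0, 0, 0],
    [0, 0, 0],
    [0, 0, 0],
    [0, 0, 0],
    [0, 0, 0]
  ],
  "jaw": [1, 1, 1, 1, 1, 1, 1, 1]
}}

```text
time: 1.58
tool_pos: [0.5233, 0.0758, 0.2966]
tool_rot: [-3.141, -0.002, 1.576]
contact_force: [0.2, -0.5, 0.3]
opening: 0.0922
grip_force: 0.0
```

```bash
python3 - <<'E'
from h import *
s=telemetry.observe(); print(s['tool_pos'],s['tool_rot'])
np.save('w2pose.npy',np.r_[s['tool_pos'],s['tool_rot']])
shot('wrist','w2.png')
E
```

```text
[0.52334396 0.07576081 0.29655341] [-3.14075598e+00 -1.74448279e-03  1.57605424e+00]
```

View pics/w2.png

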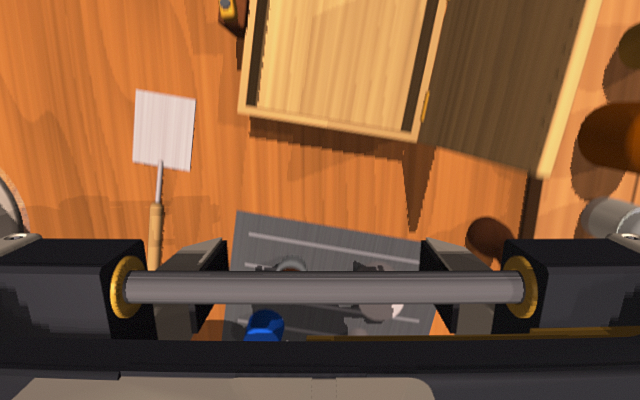

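w1 shows the steel cups' tops at (391,38), (366,126), (264,197) and (355,206), the jar at (281,15) and a blue cup at (251,107). w2 shows the case's near rim corners at about (238,113) and (417,143). I'll measure the cups from w1 and move for a fuller view of the case.

Call:
{"api": "apply_moves", "payload": {
  "delta_pos": [
    [0, 0.1, 0],
    [0, 0.2, 0],
    [0, 0.3, 0.0],
    [0, 0.4, 0.0],
    [0, 0.4, 0],
    [0, 0.4, 0],
    [0, 0.4, 0],
    [0, 0.4, 0]
  ],
  "dr": [
    [0, 0, 0],
    [0, 0, 0],
    [0, 0, 0],
    [0, 0, 0],
    [0, 0, 0],
    [0, 0, 0],
    [0, 0, 0],
    [0, 0, 0]
  ],
  "jaw": [1, 1, 1, 1, 1, 1, 1, 1]
}}

```text
time: 2.3
tool_pos: [0.5246, 0.2294, 0.2967]
tool_rot: [-3.141, 0.001, 1.571]
contact_force: [-0.0, -0.3, 0.7]
opening: 0.0915
grip_force: 0.0
```

```bash
cat > meas.py <<'E'
from h import *
def cups(im,st,z=0.04,minA=150,box=(140,0,520,240)):
    """bright steel top discs in a wrist picture: centre px and diameter at height z"""
    c=cam('wrist',st); hsv=cv2.cvtColor(im,cv2.COLOR_RGB2HSV)
    m=((hsv[...,1]<45)&(hsv[...,2]>170)).astype(np.uint8)
    q=np.zeros_like(m); x0,y0,x1,y1=box; q[y0:y1,x0:x1]=m[y0:y1,x0:x1]
    q=cv2.morphologyEx(q,cv2.MORPH_OPEN,np.ones((5,5),np.uint8))
    out=[]
    for k in cv2.findContours(q,0,2)[0]:
        if cv2.contourArea(k)<minA: continue
        (u,v),(a,b),_=cv2.fitEllipse(k)
        P=onplane(c,[(u,v)],z)[0]; d=(max(a,b)+1)*(c[2]@P+c[3])[2]/c[0][0,0]
        out.append((u,v,a,b,*P[:2],d))
    return np.array(out)
E
python3 - <<'E'
from meas import *
np.set_printoptions(suppress=True,precision=4)
im=cv2.imread('pics/w1.png')[...,::-1].copy()
s={'tool_pos':[ 0.52473418,-0.23145293,0.29640921],'tool_rot':[-3.14155565,-3.1e-4,1.56776763]}
print(cups(im,s))
p=np.load('w2pose.npy'); c=cam('wrist',{'tool_pos':p[:3],'tool_rot':p[3:]})
q=onplane(c,[(238,113),(417,143)],.064); print(q,np.linalg.norm(q[1]-q[0]))
s=telemetry.observe(); print(s['tool_pos'],s['tool_rot']);np.save('w3pose.npy',np.r_[s['tool_pos'],s['tool_rot']])
shot('wrist','w3.png')
E
```

```text
[[355.2565 206.7343  30.0712  31.3866   0.5627  -0.276    0.0391]
 [263.8501 196.6341  38.9505  40.3863   0.4527  -0.2631   0.0496]
 [366.3933 125.1117  24.0102  24.9394   0.5737  -0.1795   0.0295]
 [391.2997  38.0216  54.3301  59.525    0.5985  -0.0867   0.0649]]
[[0.4311 0.1416 0.064 ]
 [0.6248 0.1106 0.064 ]] 0.19618198055013203
[0.5246 0.2294 0.2967] [-3.1413  0.0005  1.5705]
```

View pics/w3.png

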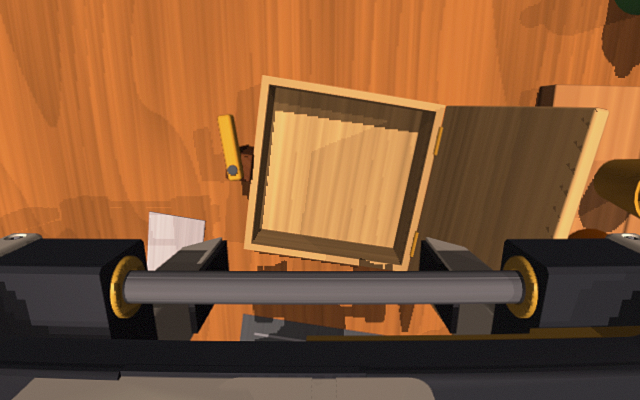

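w3 shows the case rim corners at (264,76), (444,105) and (245,248), with the button wing from (234,172) to (224,115). The measured top diameters of 29.5, 39, 49.6 and 60 mm mean cup34, 44, 54 and 64 are present and cup24 is absent.

```bash
python3 - <<'E'
from meas import *
np.set_printoptions(suppress=True,precision=4)
im=cv2.imread('pics/w1.png')[...,::-1].copy()
s={'tool_pos':[ 0.52473418,-0.23145293,0.29640921],'tool_rot':[-3.14155565,-3.1e-4,1.56776763]}
for i,z in enumerate((.04,.045,.035-.0,.05)):
    pass
for z in(.035,.04,.045,.05): print(z,cups(im,s,z)[:,4:])
p=np.load('w3pose.npy'); c=cam('wrist',{'tool_pos':p[:3],'tool_rot':p[3:]})
q=onplane(c,[(264,76),(444,105),(245,248)],.064); print(q)
d=[np.linalg.norm(q[1]-q[0]),np.linalg.norm(q[2]-q[0])];print(d, (q[1]+q[2])/2)
e=(q[1]-q[0])+np.array([(q[0]-q[2])[1],-(q[0]-q[2])[0],0]); yaw=np.arctan2(e[1],e[0]); print(yaw)
print(onplane(c,[(234,172),(224,115)],.095))
im=cv2.imread('pics/w3.png'); 
# scene check: corner rays
E
```

```text
0.035 [[ 0.5631 -0.2774  0.0396]
 [ 0.4519 -0.2643  0.0502]
 [ 0.5742 -0.1797  0.0299]
 [ 0.5994 -0.0858  0.0657]]
0.04 [[ 0.5627 -0.276   0.0391]
 [ 0.4527 -0.2631  0.0496]
 [ 0.5737 -0.1795  0.0295]
 [ 0.5985 -0.0867  0.0649]]
0.045 [[ 0.5622 -0.2747  0.0387]
 [ 0.4536 -0.2619  0.049 ]
 [ 0.5731 -0.1793  0.0292]
 [ 0.5976 -0.0876  0.0641]]
0.05 [[ 0.5618 -0.2733  0.0382]
 [ 0.4545 -0.2607  0.0484]
 [ 0.5725 -0.1791  0.0288]
 [ 0.5968 -0.0886  0.0633]]
[[0.4623 0.3327 0.064 ]
 [0.653  0.3035 0.064 ]
 [0.4317 0.1408 0.064 ]]
[np.float64(0.19289808056012764), np.float64(0.19428199346704153)] [0.5423 0.2222 0.064 ]
-0.15499317224230197
[[0.4326 0.2365 0.095 ]
 [0.4262 0.2935 0.095 ]]
```

Call:
{"api": "apply_moves", "payload": {
  "delta_pos": [
    [0.2, -0.8, 0],
    [0.2, -0.8, 0],
    [0.2, -0.8, 0],
    [0.2, -0.8, 0],
    [0.2, -0.8, 0],
    [0.2, -0.8, 0],
    [0.2, -0.8, 0],
    [0.2, -0.8, 0]
  ],
  "dr": [
    [0, 0, 1],
    [0, 0, 1],
    [0, 0, 1],
    [0, 0, 1],
    [0, 0, 1],
    [0, 0, 1],
    [0, 0, 1],
    [0, 0, 1]
  ],
  "jaw": [0.65, 0.65, 0.65, 0.65, 0.65, 0.65, 0.65, 0.65]
}}

```text
time: 3.02
tool_pos: [0.6024, -0.0844, 0.2971]
tool_rot: [3.141, 0.0, 2.069]
contact_force: [0.7, 0.8, 0.5]
opening: 0.0598
grip_force: 0.0
```

Call:
{"api": "apply_moves", "payload": {
  "delta_pos": [
    [0.05, -0.35, -0.09],
    [0.05, -0.35, -0.09],
    [0.05, -0.35, -0.09],
    [0.05, -0.35, -0.09],
    [0.05, -0.35, -0.09],
    [0.05, -0.35, -0.09],
    [0.05, -0.35, -0.09],
    [0.05, -0.35, -0.09]
  ],
  "dr": [
    [0, 0, 0.57],
    [0, 0, 0.57],
    [0, 0, 0.57],
    [0, 0, 0.57],
    [0, 0, 0.57],
    [0, 0, 0.57],
    [0, 0, 0.57],
    [0, 0, 0.57]
  ],
  "jaw": [0.65, 0.65, 0.65, 0.65, 0.65, 0.65, 0.65, 0.65]
}}

```text
time: 3.68
tool_pos: [0.6228, -0.2201, 0.2617]
tool_rot: [3.141, 0.001, 2.356]
contact_force: [0.2, 0.0, 0.1]
opening: 0.0597
grip_force: 0.0
```

```bash
cat > look.py <<'E'
import sys; from meas import *
np.set_printoptions(suppress=True,precision=4)
z=float(sys.argv[1]); s=telemetry.observe(); print(s['time'],s['tool_pos'],s['tool_rot'])
im=shot('wrist',sys.argv[2]); r=cups(im,s,z,box=(0,0,640,240))
for a in r: print(a, 'shift shares',((a[4:6]-s['tool_pos'][:2])/.4).round(4))
E
python3 look.py .035 a34.png
```

```text
3.6833 [ 0.6228 -0.2201  0.2617] [3.1409 0.0009 2.3564]
[247.6225 173.0413  33.9114  35.7212   0.5622  -0.2779   0.0402] shift shares [-0.1515 -0.1445]
[318.1504 115.7351  26.5626  27.1194   0.5739  -0.18     0.0295] shift shares [-0.122   0.1004]
[176.6749  89.4282  45.6086  50.1119   0.4502  -0.2648   0.0527] shift shares [-0.4313 -0.1116]
[399.2552  65.8982  58.6788  62.7684   0.5974  -0.0859   0.0647] shift shares [-0.0633  0.3357]
```

View pics/a34.png

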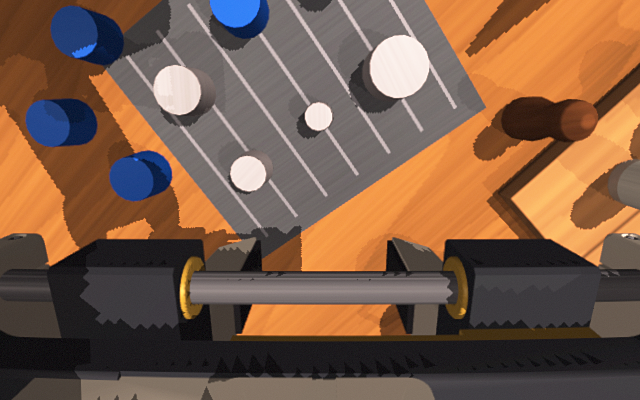

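a34 shows cup34 at (318,116), cup44 at (248,173), cup54 at (177,89) and cup64 at (399,66), which agrees with w1.

Call:
{"api": "apply_moves", "payload": {
  "delta_pos": [
    [-0.125, 0.125, -0.1],
    [-0.125, 0.125, -0.2],
    [-0.125, 0.125, -0.3],
    [-0.125, 0.125, -0.4],
    [-0.125, 0.125, -0.45],
    [-0.125, 0.125, -0.45],
    [-0.125, 0.125, -0.45],
    [-0.125, 0.125, -0.45]
  ],
  "dr": [
    [0, 0, 0],
    [0, 0, 0],
    [0, 0, 0],
    [0, 0, 0],
    [0, 0, 0],
    [0, 0, 0],
    [0, 0, 0],
    [0, 0, 0]
  ],
  "jaw": [0.65, 0.65, 0.65, 0.65, 0.65, 0.65, 0.65, 0.65]
}}

```text
time: 4.4
tool_pos: [0.5745, -0.1712, 0.0834]
tool_rot: [3.14, 0.004, 2.357]
contact_force: [0.0, -0.1, 0.2]
opening: 0.0595
grip_force: 0.0
```

Call:
{"api": "apply_moves", "payload": {
  "delta_pos": [
    [0, -0.022, 0],
    [0, -0.022, -0.05],
    [0, -0.022, -0.1],
    [0, -0.022, -0.15],
    [0, -0.022, -0.18],
    [0, -0.022, -0.18],
    [0, -0.022, -0.18],
    [0, -0.022, -0.18]
  ],
  "dr": [
    [0, 0, 0],
    [0, 0, 0],
    [0, 0, 0],
    [0, 0, 0],
    [0, 0, 0],
    [0, 0, 0],
    [0, 0, 0],
    [0, 0, 0]
  ],
  "jaw": [0.65, 0.65, 0.65, 0.65, 0.65, 0.65, 0.65, 0.65],
  "force": 15
}}

```text
time: 5.07
tool_pos: [0.574, -0.1805, 0.0106]
tool_rot: [3.14, 0.003, 2.356]
contact_force: [-0.5, 0.1, 0.3]
opening: 0.0599
grip_force: 0.0
```

Call:
{"api": "apply_moves", "payload": {
  "delta_pos": [
    [0, 0, 0],
    [0, 0, 0],
    [0, 0, 0],
    [0, 0, 0],
    [0, 0, 0],
    [0, 0, 0],
    [0, 0, 0],
    [0, 0, 0]
  ],
  "dr": [
    [0, 0, 0],
    [0, 0, 0],
    [0, 0, 0],
    [0, 0, 0],
    [0, 0, 0],
    [0, 0, 0],
    [0, 0, 0],
    [0, 0, 0]
  ],
  "jaw": [0, 0, 0, 0, 0, 0, 0, 0]
}}

```text
time: 5.73
tool_pos: [0.5729, -0.1798, 0.0089]
tool_rot: [3.141, 0.0, 2.356]
contact_force: [-0.1, 0.2, 2.7]
opening: 0.0312
grip_force: 15.0
```

Call:
{"api": "apply_moves", "payload": {
  "delta_pos": [
    [0, 0, 0.1],
    [0, 0, 0.2],
    [0, 0, 0.3],
    [-0.02, 0.1, 0.3],
    [-0.03, 0.2, 0.3],
    [-0.04, 0.3, 0.3],
    [-0.04, 0.4, 0.3],
    [-0.04, 0.5, 0.3]
  ],
  "dr": [
    [0, 0, 0],
    [0, 0, 0],
    [0, 0, 0],
    [0, 0, 0],
    [0, 0, 0],
    [0, 0, 0],
    [0, 0, 0],
    [0, 0, 0]
  ],
  "jaw": [0, 0, 0, 0, 0, 0, 0, 0]
}}

```text
time: 6.4
tool_pos: [0.5561, 0.0219, 0.1288]
tool_rot: [-3.142, -0.0, 2.355]
contact_force: [0.3, -0.1, 0.4]
opening: 0.0311
grip_force: 14.9
```

Call:
{"api": "apply_moves", "payload": {
  "delta_pos": [
    [-0.01, 0.1, 0],
    [-0.02, 0.2, 0],
    [-0.03, 0.3, 0],
    [-0.035, 0.4, 0],
    [-0.035, 0.5, 0],
    [-0.035, 0.5, 0],
    [-0.035, 0.5, 0],
    [-0.035, 0.5, 0]
  ],
  "dr": [
    [0, 0, 0],
    [0, 0, 0],
    [0, 0, 0],
    [0, 0, 0],
    [0, 0, 0],
    [0, 0, 0],
    [0, 0, 0],
    [0, 0, 0]
  ],
  "jaw": [0, 0, 0, 0, 0, 0, 0, 0]
}}

```text
time: 7.07
tool_pos: [0.5424, 0.22, 0.1283]
tool_rot: [-3.141, -0.0, 2.357]
contact_force: [0.1, -0.4, -0.6]
opening: 0.0315
grip_force: 14.9
```

Call:
{"api": "apply_moves", "payload": {
  "delta_pos": [
    [0, 0.006, -0.06],
    [0, 0.006, -0.12],
    [0, 0.006, -0.18],
    [0, 0.006, -0.24],
    [0, 0.006, -0.26],
    [0, 0.006, -0.275],
    [0, 0.006, -0.275],
    [0, 0.006, -0.275]
  ],
  "dr": [
    [0, 0, 0],
    [0, 0, 0],
    [0, 0, 0],
    [0, 0, 0],
    [0, 0, 0],
    [0, 0, 0],
    [0, 0, 0],
    [0, 0, 0]
  ],
  "jaw": [0, 0, 0, 0, 0, 0, 0, 0]
}}

```text
time: 7.73
tool_pos: [0.5436, 0.2222, 0.0197]
tool_rot: [3.14, 0.001, 2.355]
contact_force: [-0.6, -0.1, -1.1]
opening: 0.0311
grip_force: 14.9
```

Call:
{"api": "apply_moves", "payload": {
  "delta_pos": [
    [0, 0, -0.004],
    [0, 0, -0.004],
    [0, 0, -0.004],
    [0, 0, -0.004],
    [0, 0, -0.004],
    [0, 0, 0.05],
    [0, 0, 0.15],
    [0, 0, 0.25]
  ],
  "dr": [
    [0, 0, 0],
    [0, 0, 0],
    [0, 0, 0],
    [0, 0, 0],
    [0, 0, 0],
    [0, 0, 0],
    [0, 0, 0],
    [0, 0, 0]
  ],
  "jaw": [0, 0, 0.6, 0.6, 0.6, 0.6, 0.6, 0.6]
}}

```text
time: 8.4
tool_pos: [0.5417, 0.2224, 0.1188]
tool_rot: [-3.138, -0.002, 2.356]
contact_force: [2.3, 0.7, -0.4]
opening: 0.0547
grip_force: 0.0
```

Call:
{"api": "apply_moves", "payload": {
  "delta_pos": [
    [0, 0, 0.1],
    [0, -0.1, 0.2],
    [0, -0.2, 0.3],
    [0, -0.3, 0.35],
    [0.05, -0.4, 0.35],
    [0.05, -0.5, 0.35],
    [0.1, -0.6, 0.35],
    [0.1, -0.7, 0.35]
  ],
  "dr": [
    [0, 0, 0],
    [0, 0, 0],
    [0, 0, 0],
    [0, 0, 0],
    [0, 0, 0],
    [0, 0, 0],
    [0, 0, 0],
    [0, 0, 0]
  ],
  "jaw": [0.75, 0.75, 0.75, 0.75, 0.75, 0.75, 0.75, 0.75]
}}

```text
time: 9.07
tool_pos: [0.5799, -0.0329, 0.2594]
tool_rot: [3.14, 0.002, 2.356]
contact_force: [0.5, 0.6, 0.0]
opening: 0.0688
grip_force: 0.0
```

Call:
{"api": "apply_moves", "payload": {
  "delta_pos": [
    [0, -0.1, 0],
    [0, -0.2, 0],
    [0, -0.3, 0],
    [0.05, -0.4, 0],
    [0.05, -0.5, 0],
    [0.05, -0.6, 0],
    [0.05, -0.67, 0],
    [0.05, -0.67, 0]
  ],
  "dr": [
    [0, 0, 0],
    [0, 0, 0],
    [0, 0, 0],
    [0, 0, 0],
    [0, 0, 0],
    [0, 0, 0],
    [0, 0, 0],
    [0, 0, 0]
  ],
  "jaw": [0.75, 0.75, 0.75, 0.75, 0.75, 0.75, 0.75, 0.75]
}}

```text
time: 9.73
tool_pos: [0.5978, -0.3053, 0.2571]
tool_rot: [-3.14, 0.0, 2.35]
contact_force: [-0.0, 0.4, -0.8]
opening: 0.0688
grip_force: 0.0
```

```bash
python3 look.py .04 a44.png; cat > case.py <<'E'
import sys; from meas import *
np.set_printoptions(suppress=True,precision=4)
z=float(sys.argv[1]); crops=[]
for n in('scene','side'):
    im=shot(n); c=cam(n); u,v=proj(c,[.5427,.2225,.03])[0].astype(int)
    k=im[v-55:v+55,u-65:u+65].copy(); crops.append(cv2.resize(k,None,fx=3,fy=3,interpolation=2))
    hs=cv2.cvtColor(k,cv2.COLOR_RGB2HSV); m=((hs[...,1]<50)&(hs[...,2]>150)).astype(np.uint8)
    m=cv2.morphologyEx(m,cv2.MORPH_OPEN,np.ones((3,3),np.uint8))
    for q in cv2.findContours(m,0,2)[0]:
        if cv2.contourArea(q)<15: continue
        M=cv2.moments(q); x=M['m10']/M['m00']+u-65; y=M['m01']/M['m00']+v-55
        print(n,round(x),round(y),cv2.contourArea(q),onplane(c,[(x,y)],z)[0])
cv2.imwrite('pics/'+sys.argv[2],np.hstack(crops)[...,::-1])
E
python3 case.py .043 case34.png
```

```text
9.7333 [ 0.5978 -0.3053  0.2571] [-3.1397  0.0005  2.35  ]
[320.5886 132.8686  36.924   37.3523   0.5627  -0.2755   0.0398] shift shares [-0.0877  0.0743]
[250.7113  43.0885  49.3554  52.6911   0.4524  -0.2615   0.0523] shift shares [-0.3634  0.1094]
[483.9287  17.7518  59.6727  66.798    0.5979  -0.084    0.0648] shift shares [0.0004 0.5532]
scene 322 230 185.0 [ 0.5895 -0.0805  0.043 ]
scene 372 178 15.0 [0.5426 0.2241 0.043 ]
scene 309 177 84.0 [0.3765 0.0941 0.043 ]
side 221 221 187.5 [0.331  0.0926 0.043 ]
side 276 169 32.0 [0.5457 0.2199 0.043 ]
```

View pics/case34.png

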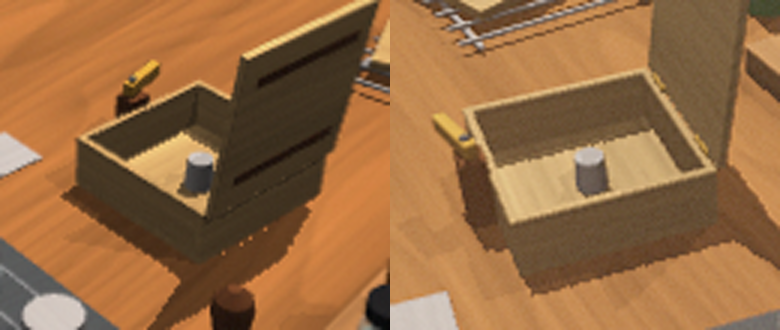

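The case crop shows cup34 standing upright on the floor near the centre, at scene (372,178) and side (276,169). Next is cup44.

Call:
{"api": "apply_moves", "payload": {
  "delta_pos": [
    [-0.088, 0.074, 0],
    [-0.088, 0.074, -0.1],
    [-0.088, 0.074, -0.2],
    [-0.088, 0.074, -0.3],
    [-0.088, 0.074, -0.4],
    [-0.088, 0.074, -0.45],
    [-0.088, 0.074, -0.45],
    [-0.088, 0.074, -0.45]
  ],
  "dr": [
    [0, 0, 0],
    [0, 0, 0],
    [0, 0, 0],
    [0, 0, 0],
    [0, 0, 0],
    [0, 0, 0],
    [0, 0, 0],
    [0, 0, 0]
  ],
  "jaw": [0.75, 0.75, 0.75, 0.75, 0.75, 0.75, 0.75, 0.75]
}}

```text
time: 10.55
tool_pos: [0.564, -0.2679, 0.0784]
tool_rot: [-3.142, -0.001, 2.358]
contact_force: [0.8, 0.1, -0.0]
opening: 0.0685
grip_force: 0.0
```

Call:
{"api": "apply_moves", "payload": {
  "delta_pos": [
    [-0.003, -0.019, 0],
    [-0.003, -0.019, -0.06],
    [-0.003, -0.019, -0.12],
    [-0.003, -0.019, -0.158],
    [-0.003, -0.019, -0.158],
    [-0.003, -0.019, -0.158],
    [-0.003, -0.019, -0.158],
    [-0.003, -0.019, -0.158]
  ],
  "dr": [
    [0, 0, 0],
    [0, 0, 0],
    [0, 0, 0],
    [0, 0, 0],
    [0, 0, 0],
    [0, 0, 0],
    [0, 0, 0],
    [0, 0, 0]
  ],
  "jaw": [0.75, 0.75, 0.75, 0.75, 0.75, 0.75, 0, 0]
}}

```text
time: 11.22
tool_pos: [0.564, -0.278, 0.0175]
tool_rot: [3.141, 0.004, 2.356]
contact_force: [0.6, 0.4, -0.3]
opening: 0.0599
grip_force: 0.0
```

Call:
{"api": "apply_moves", "payload": {
  "delta_pos": [
    [0, 0, 0],
    [0, 0, 0],
    [0, 0, 0],
    [0, 0, 0],
    [0, 0, 0],
    [0, 0, 0]
  ],
  "dr": [
    [0, 0, 0],
    [0, 0, 0],
    [0, 0, 0],
    [0, 0, 0],
    [0, 0, 0],
    [0, 0, 0]
  ],
  "jaw": [0, 0, 0, 0, 0, 0]
}}

```text
time: 11.72
tool_pos: [0.563, -0.2775, 0.0156]
tool_rot: [3.141, 0.001, 2.356]
contact_force: [-1.5, -0.3, 4.8]
opening: 0.0406
grip_force: 15.1
```

Call:
{"api": "apply_moves", "payload": {
  "delta_pos": [
    [0, 0, 0.1],
    [0, 0, 0.2],
    [0, 0, 0.3],
    [0, 0.1, 0.3],
    [0, 0.2, 0.3],
    [0, 0.3, 0.3],
    [0, 0.4, 0.3],
    [0, 0.5, 0.3]
  ],
  "dr": [
    [0, 0, 0],
    [0, 0, 0],
    [0, 0, 0],
    [0, 0, 0],
    [0, 0, 0],
    [0, 0, 0],
    [0, 0, 0],
    [0, 0, 0]
  ],
  "jaw": [0, 0, 0, 0, 0, 0, 0, 0]
}}

```text
time: 12.38
tool_pos: [0.5619, -0.0753, 0.1347]
tool_rot: [-3.141, -0.001, 2.355]
contact_force: [0.6, 0.9, -0.8]
opening: 0.0408
grip_force: 14.9
```

Call:
{"api": "apply_moves", "payload": {
  "delta_pos": [
    [0, 0.1, 0],
    [-0.02, 0.2, 0],
    [-0.04, 0.3, 0],
    [-0.05, 0.4, 0],
    [-0.05, 0.5, 0],
    [-0.05, 0.6, 0],
    [-0.05, 0.7, 0],
    [-0.05, 0.74, 0]
  ],
  "dr": [
    [0, 0, 0],
    [0, 0, 0],
    [0, 0, 0],
    [0, 0, 0],
    [0, 0, 0],
    [0, 0, 0],
    [0, 0, 0],
    [0, 0, 0]
  ],
  "jaw": [0, 0, 0, 0, 0, 0, 0, 0]
}}

```text
time: 13.05
tool_pos: [0.5416, 0.2236, 0.1346]
tool_rot: [3.141, -0.002, 2.359]
contact_force: [0.5, -0.7, -0.5]
opening: 0.0404
grip_force: 14.9
```

Call:
{"api": "apply_moves", "payload": {
  "delta_pos": [
    [0, 0, 0],
    [0, 0, 0],
    [0, 0, 0]
  ],
  "dr": [
    [0, 0, 0],
    [0, 0, 0],
    [0, 0, 0]
  ],
  "jaw": [0, 0, 0]
}}

```text
time: 13.3
tool_pos: [0.5424, 0.218, 0.1346]
tool_rot: [-3.14, -0.0, 2.356]
contact_force: [0.1, -0.6, -0.9]
opening: 0.0411
grip_force: 14.9
```

```bash
python3 look.py .04 h44.png; python3 case.py .043 h44c.png
```

```text
13.3 [0.5424 0.218  0.1346] [-3.1404 -0.0002  2.3556]
[329.9549 198.0177  20.8948  37.3185   0.5408   0.2251   0.0281] shift shares [-0.0039  0.0179]
[ 45.7631  88.5225 105.2307 122.0913   0.3444   0.1406   0.0833] shift shares [-0.495  -0.1936]
scene 323 230 180.0 [ 0.59   -0.0808  0.043 ]
scene 372 178 15.0 [0.5426 0.2241 0.043 ]
scene 309 177 80.5 [0.3756 0.0948 0.043 ]
side 221 221 187.5 [0.331  0.0926 0.043 ]
side 276 169 32.0 [0.5457 0.2199 0.043 ]
```

Call:
{"api": "apply_moves", "payload": {
  "delta_pos": [
    [0.003, 0.008, -0.05],
    [0.003, 0.008, -0.1],
    [0.003, 0.008, -0.15],
    [0.003, 0.008, -0.19],
    [0.003, 0.008, -0.23],
    [0.003, 0.008, -0.26],
    [0.003, 0.008, -0.277],
    [0.003, 0.008, -0.277]
  ],
  "dr": [
    [0, 0, 0],
    [0, 0, 0],
    [0, 0, 0],
    [0, 0, 0],
    [0, 0, 0],
    [0, 0, 0],
    [0, 0, 0],
    [0, 0, 0]
  ],
  "jaw": [0, 0, 0, 0, 0, 0, 0, 0]
}}

```text
time: 14.12
tool_pos: [0.5437, 0.2212, 0.0236]
tool_rot: [-3.14, -0.001, 2.355]
contact_force: [-0.1, 0.1, -0.0]
opening: 0.0411
grip_force: 14.9
```

Call:
{"api": "apply_moves", "payload": {
  "delta_pos": [
    [0, 0, 0],
    [0, 0, 0],
    [0, 0, 0],
    [0, 0, 0.02],
    [0, 0, 0.1],
    [0, 0, 0.2],
    [0, 0, 0.3],
    [0, 0, 0.4]
  ],
  "dr": [
    [0, 0, 0],
    [0, 0, 0],
    [0, 0, 0],
    [0, 0, 0],
    [0, 0, 0],
    [0, 0, 0],
    [0, 0, 0],
    [0, 0, 0]
  ],
  "jaw": [0.7, 0.7, 0.7, 0.7, 0.7, 0.7, 0.7, 0.7]
}}

```text
time: 14.78
tool_pos: [0.5435, 0.222, 0.187]
tool_rot: [3.141, 0.0, 2.356]
contact_force: [1.0, 0.4, 0.1]
opening: 0.0641
grip_force: 0.0
```

Call:
{"api": "apply_moves", "payload": {
  "delta_pos": [
    [0, -0.1, 0.1],
    [0, -0.2, 0.2],
    [0, -0.3, 0.2],
    [0, -0.4, 0.2],
    [0, -0.5, 0.2],
    [0, -0.6, 0.2],
    [0, -0.7, 0.2],
    [0, -0.8, 0.2]
  ],
  "dr": [
    [0, 0, 0],
    [0, 0, 0],
    [0, 0, 0],
    [0, 0, 0],
    [0, 0, 0],
    [0, 0, 0],
    [0, 0, 0],
    [0, 0, 0]
  ],
  "jaw": [0.87, 0.87, 0.87, 0.87, 0.87, 0.87, 0.87, 0.87]
}}

```text
time: 15.45
tool_pos: [0.5434, -0.0861, 0.2657]
tool_rot: [3.141, 0.002, 2.356]
contact_force: [1.6, 0.0, 0.6]
opening: 0.0801
grip_force: 0.0
```

Call:
{"api": "apply_moves", "payload": {
  "delta_pos": [
    [-0.1, -0.1, 0],
    [-0.12, -0.2, 0],
    [-0.12, -0.3, 0],
    [-0.12, -0.4, 0],
    [-0.12, -0.5, 0],
    [-0.12, -0.5, 0],
    [-0.12, -0.5, 0],
    [-0.12, -0.5, 0]
  ],
  "dr": [
    [0, 0, 0],
    [0, 0, 0],
    [0, 0, 0],
    [0, 0, 0],
    [0, 0, 0],
    [0, 0, 0],
    [0, 0, 0],
    [0, 0, 0]
  ],
  "jaw": [0.87, 0.87, 0.87, 0.87, 0.87, 0.87, 0.87, 0.87]
}}

```text
time: 16.12
tool_pos: [0.4957, -0.2839, 0.2646]
tool_rot: [3.141, -0.0, 2.355]
contact_force: [0.6, 0.3, 0.1]
opening: 0.0798
grip_force: 0.0
```

```bash
python3 look.py .045 a54.png; python3 case.py .048 case44.png
```

```text
16.1167 [ 0.4957 -0.2839  0.2646] [ 3.1409 -0.0003  2.3549]
[310.3124 133.618   46.0497  46.6241   0.4537  -0.2621   0.0497] shift shares [-0.1049  0.0545]
[526.3682 113.6273  52.944   59.6001   0.5987  -0.0871   0.0624] shift shares [0.2575 0.4918]
scene 322 230 185.0 [ 0.5933 -0.0848  0.048 ]
scene 372 177 34.0 [0.544  0.2273 0.048 ]
scene 309 177 84.5 [0.3819 0.0887 0.048 ]
side 221 221 187.5 [0.33   0.0871 0.048 ]
side 276 167 65.5 [0.5467 0.2234 0.048 ]
```

View pics/case44.png

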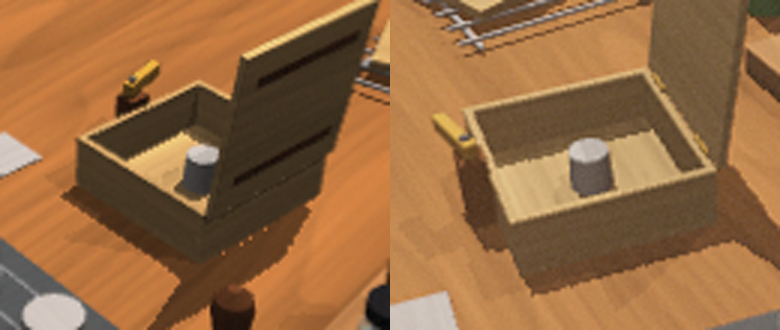

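The crop shows cup44 upright over cup34, with its top at side (276,167). Next is cup54.

Call:
{"api": "apply_moves", "payload": {
  "delta_pos": [
    [-0.105, 0.054, 0],
    [-0.105, 0.054, -0.1],
    [-0.105, 0.054, -0.2],
    [-0.105, 0.054, -0.3],
    [-0.105, 0.054, -0.4],
    [-0.105, 0.054, -0.45],
    [-0.105, 0.054, -0.45],
    [-0.105, 0.054, -0.45]
  ],
  "dr": [
    [0, 0, 0],
    [0, 0, 0],
    [0, 0, 0],
    [0, 0, 0],
    [0, 0, 0],
    [0, 0, 0],
    [0, 0, 0],
    [0, 0, 0]
  ],
  "jaw": [0.87, 0.87, 0.87, 0.87, 0.87, 0.87, 0.87, 0.87]
}}

```text
time: 16.93
tool_pos: [0.454, -0.2615, 0.0843]
tool_rot: [-3.142, -0.001, 2.358]
contact_force: [0.2, -0.1, 0.9]
opening: 0.0801
grip_force: 0.0
```

Call:
{"api": "apply_moves", "payload": {
  "delta_pos": [
    [-0.001, -0.002, -0.06],
    [-0.001, -0.002, -0.12],
    [-0.001, -0.002, -0.16],
    [-0.001, -0.002, -0.16],
    [-0.001, -0.002, -0.16],
    [-0.001, -0.002, -0.16],
    [-0.001, -0.002, -0.16],
    [-0.001, -0.002, -0.16]
  ],
  "dr": [
    [0, 0, 0],
    [0, 0, 0],
    [0, 0, 0],
    [0, 0, 0],
    [0, 0, 0],
    [0, 0, 0],
    [0, 0, 0],
    [0, 0, 0]
  ],
  "jaw": [0.87, 0.87, 0.87, 0.87, 0.87, 0.87, 0, 0]
}}

```text
time: 17.6
tool_pos: [0.4543, -0.264, 0.0218]
tool_rot: [3.141, 0.003, 2.356]
contact_force: [0.1, -0.3, 0.2]
opening: 0.0707
grip_force: 0.0
```

Call:
{"api": "apply_moves", "payload": {
  "delta_pos": [
    [0, 0, 0],
    [0, 0, 0],
    [0, 0, 0],
    [0, 0, 0],
    [0, 0, 0],
    [0, 0, 0]
  ],
  "dr": [
    [0, 0, 0],
    [0, 0, 0],
    [0, 0, 0],
    [0, 0, 0],
    [0, 0, 0],
    [0, 0, 0]
  ],
  "jaw": [0, 0, 0, 0, 0, 0]
}}

```text
time: 18.1
tool_pos: [0.4535, -0.2637, 0.0204]
tool_rot: [-3.142, 0.0, 2.356]
contact_force: [-0.4, -1.2, 3.2]
opening: 0.0513
grip_force: 15.1
```

Call:
{"api": "apply_moves", "payload": {
  "delta_pos": [
    [0, 0, 0.1],
    [0, 0, 0.2],
    [0, 0, 0.3],
    [0.03, 0.1, 0.3],
    [0.06, 0.19, 0.3],
    [0.09, 0.28, 0.3],
    [0.12, 0.37, 0.3],
    [0.15, 0.46, 0.3]
  ],
  "dr": [
    [0, 0, 0],
    [0, 0, 0],
    [0, 0, 0],
    [0, 0, 0],
    [0, 0, 0],
    [0, 0, 0],
    [0, 0, 0],
    [0, 0, 0]
  ],
  "jaw": [0, 0, 0, 0, 0, 0, 0, 0]
}}

```text
time: 18.77
tool_pos: [0.5134, -0.0777, 0.1401]
tool_rot: [-3.142, -0.0, 2.355]
contact_force: [0.7, 0.6, -0.5]
opening: 0.0511
grip_force: 15.0
```

Call:
{"api": "apply_moves", "payload": {
  "delta_pos": [
    [0.03, 0.1, 0],
    [0.06, 0.2, 0],
    [0.08, 0.3, 0],
    [0.08, 0.4, 0],
    [0.08, 0.5, 0],
    [0.08, 0.6, 0],
    [0.08, 0.7, 0],
    [0.08, 0.76, 0]
  ],
  "dr": [
    [0, 0, 0],
    [0, 0, 0],
    [0, 0, 0],
    [0, 0, 0],
    [0, 0, 0],
    [0, 0, 0],
    [0, 0, 0],
    [0, 0, 0]
  ],
  "jaw": [0, 0, 0, 0, 0, 0, 0, 0]
}}

```text
time: 19.43
tool_pos: [0.5445, 0.2284, 0.1397]
tool_rot: [3.142, -0.001, 2.358]
contact_force: [0.1, 0.2, -0.7]
opening: 0.0514
grip_force: 15.0
```

Call:
{"api": "apply_moves", "payload": {
  "delta_pos": [
    [0, 0, 0],
    [0, 0, 0],
    [0, 0, 0]
  ],
  "dr": [
    [0, 0, 0],
    [0, 0, 0],
    [0, 0, 0]
  ],
  "jaw": [0, 0, 0]
}}

```text
time: 19.68
tool_pos: [0.5451, 0.2239, 0.1398]
tool_rot: [-3.14, -0.0, 2.356]
contact_force: [-1.1, -0.1, -0.4]
opening: 0.0516
grip_force: 15.0
```

```bash
python3 case.py .048 h54c.png
```

```text
scene 323 230 180.0 [ 0.5938 -0.0851  0.048 ]
scene 373 177 25.0 [0.5455 0.2307 0.048 ]
scene 309 177 80.5 [0.3809 0.0893 0.048 ]
side 221 221 187.5 [0.33   0.0871 0.048 ]
side 275 166 47.5 [0.5473 0.2275 0.048 ]
```

Call:
{"api": "apply_moves", "payload": {
  "delta_pos": [
    [-0.003, -0.004, -0.05],
    [-0.003, -0.004, -0.1],
    [-0.003, -0.004, -0.15],
    [-0.003, -0.004, -0.19],
    [-0.003, -0.004, -0.23],
    [-0.003, -0.004, -0.26],
    [-0.003, -0.004, -0.277],
    [-0.003, -0.004, -0.277]
  ],
  "dr": [
    [0, 0, 0],
    [0, 0, 0],
    [0, 0, 0],
    [0, 0, 0],
    [0, 0, 0],
    [0, 0, 0],
    [0, 0, 0],
    [0, 0, 0]
  ],
  "jaw": [0, 0, 0, 0, 0, 0, 0, 0]
}}

```text
time: 20.45
tool_pos: [0.5441, 0.2216, 0.0287]
tool_rot: [-3.14, -0.001, 2.354]
contact_force: [0.3, 0.3, -1.2]
opening: 0.0519
grip_force: 15.0
```

Call:
{"api": "apply_moves", "payload": {
  "delta_pos": [
    [0, 0, 0],
    [0, 0, 0],
    [0, 0, 0],
    [0, 0, 0.02],
    [0, 0, 0.1],
    [0, 0, 0.2],
    [0, 0, 0.3],
    [0, 0, 0.4]
  ],
  "dr": [
    [0, 0, 0],
    [0, 0, 0],
    [0, 0, 0],
    [0, 0, 0],
    [0, 0, 0],
    [0, 0, 0],
    [0, 0, 0],
    [0, 0, 0]
  ],
  "jaw": [0.82, 0.82, 0.82, 0.82, 0.82, 0.82, 0.82, 0.82]
}}

```text
time: 21.12
tool_pos: [0.5439, 0.2229, 0.1922]
tool_rot: [3.141, 0.0, 2.356]
contact_force: [0.4, 0.1, -0.0]
opening: 0.075
grip_force: 0.0
```

Call:
{"api": "apply_moves", "payload": {
  "delta_pos": [
    [0, -0.1, 0.1],
    [0, -0.2, 0.2],
    [0.05, -0.3, 0.2],
    [0.1, -0.4, 0.2],
    [0.15, -0.5, 0.2],
    [0.2, -0.6, 0.2],
    [0.24, -0.7, 0.2],
    [0.24, -0.8, 0.2]
  ],
  "dr": [
    [0, 0, 0],
    [0, 0, 0],
    [0, 0, 0],
    [0, 0, 0],
    [0, 0, 0],
    [0, 0, 0],
    [0, 0, 0],
    [0, 0, 0]
  ],
  "jaw": [1, 1, 1, 1, 1, 1, 1, 1]
}}

```text
time: 21.78
tool_pos: [0.6351, -0.0672, 0.2703]
tool_rot: [3.14, 0.001, 2.356]
contact_force: [0.7, 0.7, 0.2]
opening: 0.0919
grip_force: 0.0
```

Call:
{"api": "apply_moves", "payload": {
  "delta_pos": [
    [0, -0.1, 0],
    [0, -0.1, 0],
    [0, -0.1, 0],
    [0, -0.1, 0]
  ],
  "dr": [
    [0, 0, 0],
    [0, 0, 0],
    [0, 0, 0],
    [0, 0, 0]
  ],
  "jaw": [1, 1, 1, 1]
}}

```text
time: 22.12
tool_pos: [0.6339, -0.1053, 0.27]
tool_rot: [3.141, 0.0, 2.355]
contact_force: [-0.2, 0.4, -0.4]
opening: 0.0918
grip_force: 0.0
```

```bash
python3 look.py .05 a64.png; python3 case.py .053 case54.png
```

```text
22.1167 [ 0.6339 -0.1053  0.27  ] [3.1409 0.     2.3553]
[309.6739 140.4205  54.9428  55.7799   0.5964  -0.0891   0.0596] shift shares [-0.0935  0.0405]
scene 322 230 185.0 [ 0.5972 -0.0891  0.053 ]
scene 372 176 61.5 [0.5426 0.2242 0.053 ]
scene 309 178 75.5 [0.3897 0.0809 0.053 ]
side 221 221 187.5 [0.329  0.0817 0.053 ]
side 275 166 104.5 [0.5453 0.221  0.053 ]
```

View pics/case54.png

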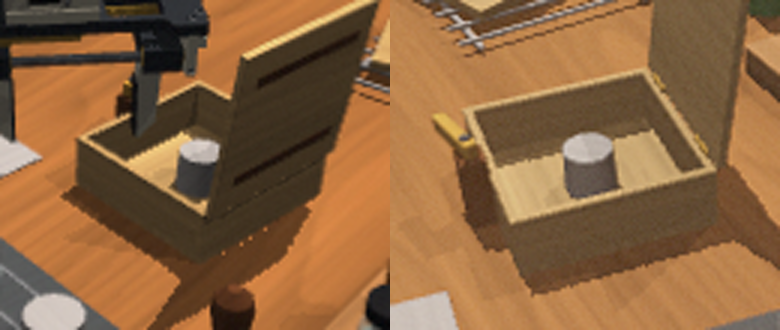

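Cup54 sits upright over the nest, with its top at side (275,166). Cup64 measures at (0.596,-0.089).

Call:
{"api": "apply_moves", "payload": {
  "delta_pos": [
    [-0.094, 0.04, 0],
    [-0.094, 0.04, -0.1],
    [-0.094, 0.04, -0.2],
    [-0.094, 0.04, -0.3],
    [-0.094, 0.04, -0.4],
    [-0.094, 0.04, -0.45],
    [-0.094, 0.04, -0.45],
    [-0.094, 0.04, -0.45]
  ],
  "dr": [
    [0, 0, 0],
    [0, 0, 0],
    [0, 0, 0],
    [0, 0, 0],
    [0, 0, 0],
    [0, 0, 0],
    [0, 0, 0],
    [0, 0, 0]
  ],
  "jaw": [1, 1, 1, 1, 1, 1, 1, 1]
}}

```text
time: 22.93
tool_pos: [0.5964, -0.0884, 0.0893]
tool_rot: [-3.141, -0.001, 2.357]
contact_force: [-0.1, -0.0, 1.1]
opening: 0.0919
grip_force: 0.0
```

Call:
{"api": "apply_moves", "payload": {
  "delta_pos": [
    [0, -0.001, -0.06],
    [0, -0.001, -0.12],
    [0, -0.001, -0.16],
    [0, -0.001, -0.16],
    [0, -0.001, -0.16],
    [0, -0.001, -0.16],
    [0, -0.001, -0.16],
    [0, -0.001, -0.16]
  ],
  "dr": [
    [0, 0, 0],
    [0, 0, 0],
    [0, 0, 0],
    [0, 0, 0],
    [0, 0, 0],
    [0, 0, 0],
    [0, 0, 0],
    [0, 0, 0]
  ],
  "jaw": [1, 1, 1, 1, 1, 1, 0, 0]
}}

```text
time: 23.6
tool_pos: [0.5976, -0.0902, 0.0272]
tool_rot: [3.14, 0.003, 2.356]
contact_force: [0.3, 0.4, -0.1]
opening: 0.0829
grip_force: 0.0
```

Call:
{"api": "apply_moves", "payload": {
  "delta_pos": [
    [0, 0, 0],
    [0, 0, 0],
    [0, 0, 0],
    [0, 0, 0],
    [0, 0, 0],
    [0, 0, 0]
  ],
  "dr": [
    [0, 0, 0],
    [0, 0, 0],
    [0, 0, 0],
    [0, 0, 0],
    [0, 0, 0],
    [0, 0, 0]
  ],
  "jaw": [0, 0, 0, 0, 0, 0]
}}

```text
time: 24.1
tool_pos: [0.5966, -0.0901, 0.0255]
tool_rot: [3.141, 0.0, 2.356]
contact_force: [-0.4, -0.4, 1.9]
opening: 0.0602
grip_force: 15.0
```

Call:
{"api": "apply_moves", "payload": {
  "delta_pos": [
    [0, 0, 0.1],
    [0, 0, 0.2],
    [0, 0, 0.3],
    [-0.03, 0.09, 0.3],
    [-0.05, 0.18, 0.3],
    [-0.07, 0.27, 0.3],
    [-0.09, 0.36, 0.3],
    [-0.11, 0.45, 0.3]
  ],
  "dr": [
    [0, 0, 0],
    [0, 0, 0],
    [0, 0, 0],
    [0, 0, 0],
    [0, 0, 0],
    [0, 0, 0],
    [0, 0, 0],
    [0, 0, 0]
  ],
  "jaw": [0, 0, 0, 0, 0, 0, 0, 0]
}}

```text
time: 24.77
tool_pos: [0.5516, 0.0913, 0.1452]
tool_rot: [-3.141, -0.0, 2.355]
contact_force: [1.6, 0.3, -0.9]
opening: 0.0602
grip_force: 15.0
```

Call:
{"api": "apply_moves", "payload": {
  "delta_pos": [
    [-0.02, 0.09, 0],
    [-0.022, 0.18, 0],
    [-0.022, 0.27, 0],
    [-0.022, 0.33, 0],
    [-0.022, 0.33, 0],
    [-0.022, 0.33, 0],
    [-0.022, 0.33, 0],
    [-0.022, 0.33, 0]
  ],
  "dr": [
    [0, 0, 0],
    [0, 0, 0],
    [0, 0, 0],
    [0, 0, 0],
    [0, 0, 0],
    [0, 0, 0],
    [0, 0, 0],
    [0, 0, 0]
  ],
  "jaw": [0, 0, 0, 0, 0, 0, 0, 0]
}}

```text
time: 25.43
tool_pos: [0.5437, 0.2207, 0.1451]
tool_rot: [-3.141, -0.0, 2.355]
contact_force: [-1.0, 0.6, -0.4]
opening: 0.0603
grip_force: 15.0
```

```bash
python3 case.py .053 h64c.png
```

```text
scene 373 175 30.5 [0.543  0.2329 0.053 ]
scene 309 177 80.5 [0.3862 0.0837 0.053 ]
side 221 221 187.5 [0.329  0.0817 0.053 ]
side 274 164 52.0 [0.545  0.2303 0.053 ]
```

Call:
{"api": "apply_moves", "payload": {
  "delta_pos": [
    [0, 0.003, -0.05],
    [0, 0.003, -0.1],
    [0, 0.003, -0.15],
    [0, 0.003, -0.19],
    [0, 0.003, -0.23],
    [0, 0.003, -0.26],
    [0, 0.003, -0.278],
    [0, 0.003, -0.278]
  ],
  "dr": [
    [0, 0, 0],
    [0, 0, 0],
    [0, 0, 0],
    [0, 0, 0],
    [0, 0, 0],
    [0, 0, 0],
    [0, 0, 0],
    [0, 0, 0]
  ],
  "jaw": [0, 0, 0, 0, 0, 0, 0, 0]
}}

```text
time: 26.2
tool_pos: [0.5435, 0.2221, 0.0333]
tool_rot: [-3.14, -0.001, 2.354]
contact_force: [0.7, 0.3, -0.7]
opening: 0.0602
grip_force: 15.0
```

Call:
{"api": "apply_moves", "payload": {
  "delta_pos": [
    [0, 0, 0],
    [0, 0, 0],
    [0, 0, 0],
    [0, 0, 0.02],
    [0, 0, 0.1],
    [0, 0, 0.2],
    [0, 0, 0.3],
    [0, 0, 0.4]
  ],
  "dr": [
    [0, 0, 0],
    [0, 0, 0],
    [0, 0, 0],
    [0, 0, 0],
    [0, 0, 0],
    [0, 0, 0],
    [0, 0, 0],
    [0, 0, 0]
  ],
  "jaw": [0.88, 0.88, 0.88, 0.88, 0.88, 0.88, 0.88, 0.88]
}}

```text
time: 26.87
tool_pos: [0.5433, 0.2231, 0.1968]
tool_rot: [3.141, 0.0, 2.356]
contact_force: [1.5, 1.2, 0.1]
opening: 0.0806
grip_force: 0.0
```

Call:
{"api": "apply_moves", "payload": {
  "delta_pos": [
    [0, 0, 0.1],
    [0, -0.1, 0.2],
    [0, -0.2, 0.3],
    [0, -0.3, 0.3],
    [0, -0.4, 0.3],
    [0, -0.5, 0.3],
    [0, -0.5, 0.3],
    [0, -0.5, 0.3]
  ],
  "dr": [
    [0, 0, 0],
    [0, 0, 0],
    [0, 0, 0],
    [0, 0, 0],
    [0, 0, 0],
    [0, 0, 0],
    [0, 0, 0],
    [0, 0, 0]
  ],
  "jaw": [0.5, 0.3, 0, 0, 0, 0, 0, 0]
}}

```text
time: 27.53
tool_pos: [0.5435, 0.0192, 0.3155]
tool_rot: [3.141, 0.002, 2.351]
contact_force: [-0.3, -0.5, -0.6]
opening: 0.032
grip_force: 0.0
```

```bash
python3 case.py .058 case64.png
```

```text
scene 309 177 83.0 [0.3926 0.0773 0.058 ]
scene 371 175 97.0 [0.5403 0.2235 0.058 ]
side 221 221 187.5 [0.328  0.0762 0.058 ]
side 275 164 160.0 [0.5448 0.2207 0.058 ]
```

View pics/case64.png

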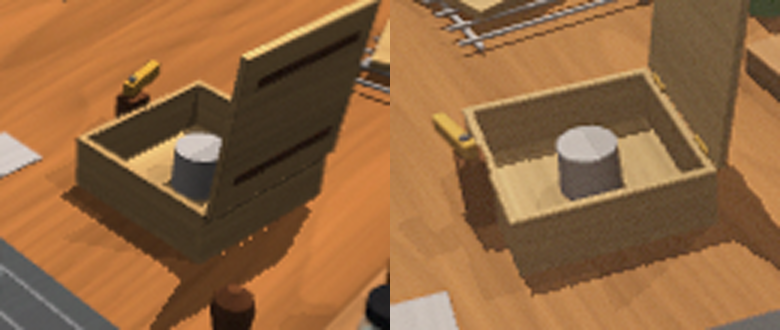

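The nest is complete and upright, with its top at side (275,164). Next I'll bring the closed fingers behind the leaning lid.

Call:
{"api": "apply_moves", "payload": {
  "delta_pos": [
    [0.42, 0.44, 0.05],
    [0.42, 0.44, 0.05],
    [0.42, 0.44, 0.05],
    [0.42, 0.44, 0.05],
    [0.42, 0.44, 0.05],
    [0.42, 0.44, 0.05],
    [0.42, 0.44, 0.05],
    [0.42, 0.44, 0.05]
  ],
  "dr": [
    [0, 0, 0.25],
    [0, 0, 0.5],
    [0, 0, 0.7],
    [0, 0, 0.9],
    [0, 0, 1],
    [0, 0, 1],
    [0, 0, 1],
    [0, 0, 1]
  ],
  "jaw": [0, 0, 0, 0, 0, 0, 0, 0]
}}

```text
time: 28.3
tool_pos: [0.7121, 0.203, 0.3303]
tool_rot: [-3.14, -0.004, 2.86]
contact_force: [0.5, -0.2, 0.0]
opening: 0.0002
grip_force: 0.0
```

Call:
{"api": "apply_moves", "payload": {
  "delta_pos": [
    [0, 0, 0],
    [0, 0, 0],
    [0, 0, 0],
    [0, 0, 0]
  ],
  "dr": [
    [0, 0, 0.13],
    [0, 0, 0.26],
    [0, 0, 0.26],
    [0, 0, 0.26]
  ],
  "jaw": [0, 0, 0, 0]
}}

```text
time: 28.63
tool_pos: [0.7106, 0.1991, 0.3356]
tool_rot: [3.141, 0.001, 2.984]
contact_force: [-0.8, -0.4, 0.4]
opening: 0.0002
grip_force: 0.0
```

```bash
python3 - <<'E'
from h import *
C=np.array([.5427,.2225]); ex=np.array([.988,-.154]); s=telemetry.observe(); p=s['tool_pos']; print(p,s['tool_rot'],s['opening'])
print('case frame x,y', (p[:2]-C)@ex,(p[:2]-C)@[.154,.988])
im=[shot('scene'),shot('side')]
for n,i in zip(('scene','side'),im): print(n,proj(cam(n),[p,p+[0,0,.05]]).tolist())
u=[cv2.resize(im[0][80:280,290:490],(400,400)),cv2.resize(im[1][20:220,200:400],(400,400))]
cv2.imwrite('pics/lid1.png',np.hstack(u)[...,::-1])
E
```

```text
[0.71062678 0.19913414 0.33557941] [3.14125752e+00 7.48935686e-04 2.98395974e+00] 0.00023598297741578191
case frame x,y 0.16951000516097392 0.002775256092709569
scene [[425.36553105952487, 112.35095179956977], [428.1325671221416, 94.15541776685284]]
side [[327.4630191468269, 58.67667411343527], [327.49414701047425, 37.97882182943408]]
```

View pics/lid1.png

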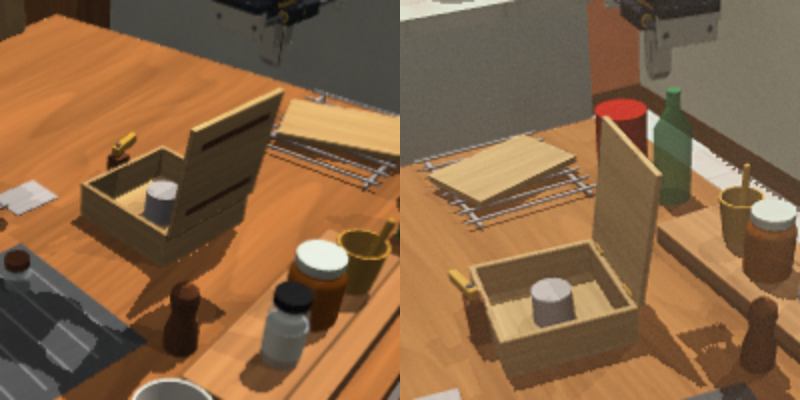

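```bash
python3 - <<'E'
from h import *
C=np.array([.5427,.2225,0]); ex=np.array([.988,-.154,0]); ey=np.array([.154,.988,0])
for n,uvs in(('side',[(301.5,79),(330,109)]),('scene',[(386,145),(431.5,126.5)])):
    c=cam(n)
    for uv,y in zip(uvs,(.098,-.098)if n=='side' else(-.098,.098)):
        o,d=ray(c,[uv]); d=d[0]; t=((o-C)@ey-y)/-(d@ey); P=o+t*d; x=(P-C)@ex
        print(n,uv,'x',x.round(4),'z',P[2].round(4),'ang',np.arctan2(P[2]-.064,-(x-.098)))
E
```

```text
side (301.5, 79) x 0.1302 z 0.2528 ang 1.7397481869419675
side (330, 109) x 0.1335 z 0.2517 ang 1.757557883815593
scene (386, 145) x 0.1304 z 0.2581 ang 1.7362949947085113
scene (431.5, 126.5) x 0.1337 z 0.2518 ang 1.7585455471346034
```

The lid leans at about 1.75 rad. The finger is about 17 mm behind its edge, so I'll lower it there and work out the closing arc.

Call:
{"api": "apply_moves", "payload": {
  "delta_pos": [
    [0, 0, -0.08],
    [0, 0, -0.16],
    [0, 0, -0.24],
    [0, 0, -0.31],
    [0, 0, -0.31],
    [0, 0, -0.31],
    [0, 0, -0.31]
  ],
  "dr": [
    [0, 0, 0],
    [0, 0, 0],
    [0, 0, 0],
    [0, 0, 0],
    [0, 0, 0],
    [0, 0, 0],
    [0, 0, 0]
  ],
  "jaw": [0, 0, 0, 0, 0, 0, 0]
}}

```text
time: 29.32
tool_pos: [0.7125, 0.1992, 0.2129]
tool_rot: [3.14, 0.003, 2.985]
contact_force: [0.6, 0.7, 0.3]
opening: 0.0002
grip_force: 0.0
```

```bash
python3 - <<'E'
from h import *
C=np.array([.5427,.2225,0]); ex=np.array([.988,-.154,0]); s=telemetry.observe(); p=s['tool_pos']; print(p,s['contact_force'])
y0=(p-C)@[.154,.988,0]
for th in[1.57,1.4,1.2,1.0,.8,.6,.4,.2,.05,0,-.02]:
    x=.098-.15*np.cos(th)+.01*np.sin(th)+.0095; z=.064+.15*np.sin(th)+.01*np.cos(th)
    w=C+x*ex+y0*np.array([.154,.988,0]); w[2]=z; print(th,((w-p)/.4).round(3).tolist())
E
```

```text
[0.71248537 0.19924886 0.21286369] [0.62070105 0.67422781 0.30518503]
1.57 [-0.133, 0.021, 0.003]
1.4 [-0.196, 0.031, 0.002]
1.2 [-0.269, 0.042, -0.014]
1.0 [-0.337, 0.053, -0.043]
0.8 [-0.398, 0.062, -0.086]
0.6 [-0.45, 0.07, -0.14]
0.4 [-0.489, 0.076, -0.203]
0.2 [-0.516, 0.08, -0.273]
0.05 [-0.527, 0.082, -0.328]
0 [-0.528, 0.082, -0.347]
-0.02 [-0.529, 0.082, -0.355]
```

Call:
{"api": "apply_moves", "payload": {
  "delta_pos": [
    [-0.05, 0.008, 0],
    [-0.09, 0.014, 0],
    [-0.13, 0.02, 0],
    [-0.16, 0.025, 0],
    [-0.196, 0.031, 0],
    [-0.23, 0.036, -0.006],
    [-0.269, 0.042, -0.014],
    [-0.3, 0.047, -0.027]
  ],
  "dr": [
    [0, 0, 0],
    [0, 0, 0],
    [0, 0, 0],
    [0, 0, 0],
    [0, 0, 0],
    [0, 0, 0],
    [0, 0, 0],
    [0, 0, 0]
  ],
  "jaw": [0, 0, 0, 0, 0, 0, 0, 0]
}}

```text
time: 29.98
tool_pos: [0.5931, 0.2183, 0.2036]
tool_rot: [3.139, 0.008, 2.985]
contact_force: [1.6, -1.1, 1.3]
opening: 0.0005
grip_force: 1.0
```

Call:
{"api": "apply_moves", "payload": {
  "delta_pos": [
    [-0.037, 0.006, -0.016],
    [-0.07, 0.011, -0.038],
    [-0.098, 0.015, -0.059],
    [-0.125, 0.019, -0.085],
    [-0.15, 0.023, -0.113],
    [-0.17, 0.026, -0.144],
    [-0.189, 0.029, -0.176],
    [-0.205, 0.031, -0.21]
  ],
  "dr": [
    [0, 0, 0],
    [0, 0, 0],
    [0, 0, 0],
    [0, 0, 0],
    [0, 0, 0],
    [0, 0, 0],
    [0, 0, 0],
    [0, 0, 0]
  ],
  "jaw": [0, 0, 0, 0, 0, 0, 0, 0]
}}

```text
time: 30.65
tool_pos: [0.5118, 0.2313, 0.1184]
tool_rot: [3.138, 0.007, 2.986]
contact_force: [1.8, -0.6, 0.8]
opening: 0.0004
grip_force: 0.6
```

Call:
{"api": "apply_moves", "payload": {
  "delta_pos": [
    [-0.006, 0.001, -0.018],
    [-0.011, 0.002, -0.036],
    [-0.016, 0.003, -0.055],
    [-0.02, 0.003, -0.075],
    [-0.022, 0.004, -0.092],
    [-0.022, 0.004, -0.105],
    [-0.022, 0.004, -0.112],
    [-0.022, 0.004, -0.112]
  ],
  "dr": [
    [0, 0, 0],
    [0, 0, 0],
    [0, 0, 0],
    [0, 0, 0],
    [0, 0, 0],
    [0, 0, 0],
    [0, 0, 0],
    [0, 0, 0]
  ],
  "jaw": [0, 0, 0, 0, 0, 0, 0, 0]
}}

```text
time: 31.32
tool_pos: [0.5011, 0.2321, 0.0739]
tool_rot: [3.141, 0.001, 2.986]
contact_force: [-10.1, -3.1, 29.2]
opening: 0.0007
grip_force: 14.9
```

Call:
{"api": "apply_moves", "payload": {
  "delta_pos": [
    [0, 0, 0.04],
    [0, 0, 0.1],
    [0, 0, 0.16],
    [0, 0, 0.16],
    [0, 0, 0.16]
  ],
  "dr": [
    [0, 0, 0],
    [0, 0, 0],
    [0, 0, 0],
    [0, 0, 0],
    [0, 0, 0]
  ],
  "jaw": [0, 0, 0, 0, 0]
}}

```text
time: 31.73
tool_pos: [0.5017, 0.2322, 0.1355]
tool_rot: [3.14, 0.002, 2.986]
contact_force: [-0.7, -0.0, -0.1]
opening: 0.0003
grip_force: 0.0
```

```bash
cat > btn.py <<'E'
from h import *
C=np.array([.5427,.2225]); ex=np.array([.988,-.154]); ey=np.array([.154,.988]); piv=C-.112*ex
s=telemetry.observe(); p=s['tool_pos']; print(p,s['tool_rot'],s['contact_force'])
def sh(a): w=piv+a[0]*ex+a[1]*ey; print(((w-p[:2])/.4).round(3).tolist(), ((.083-p[2])/.4).round(3))
print('start'); sh((-.052,.036))
for f in[-.27,0,.3,.6,.9,1.1,1.3,1.45,1.57,1.62]:
    off=.007+.0095*np.cos(f)+.019*np.sin(f); print(f,end=' '); sh(.038*np.array([np.sin(f),np.cos(f)])+off*np.array([-np.cos(f),np.sin(f)]))
E
python3 btn.py
python3 - <<'E'
from h import *
im=[shot('scene'),shot('side')]; C=np.array([.5427,.2225]); pv=np.r_[C-.112*np.array([.988,-.154]),.095]
o=[]
for n,i in zip(('scene','side'),im):
    u,v=proj(cam(n),[pv])[0]; print(n,u,v)
    hs=cv2.cvtColor(i,cv2.COLOR_RGB2HSV); m=(hs[...,0]>20)&(hs[...,0]<30)&(hs[...,1]>190)&(hs[...,2]>110)
    ys,xs=np.nonzero(m[int(v)-25:int(v)+25,int(u)-25:int(u)+25]); print(len(xs),xs.min()+int(u)-25,xs.max()+int(u)-25,ys.min()+int(v)-25,ys.max()+int(v)-25)
    for f in(-.5,-.27,0): print(f,proj(cam(n),[pv+.055*np.array([np.sin(f)*.988+np.cos(f)*.154,-np.sin(f)*.154+np.cos(f)*.988,0])])[0])
    o.append(cv2.resize(i[int(v)-50:int(v)+50,int(u)-40:int(u)+60],(400,400),interpolation=2))
cv2.imwrite('pics/btn.png',np.hstack(o)[...,::-1])
E
```

```text
[0.50173193 0.23216301 0.13549263] [3.14032763e+00 2.49792487e-03 2.98562825e+00] [-0.65794354 -0.02090665 -0.0626869 ]
start
[-0.289, 0.128] -0.131
-0.27 [-0.213, 0.11] -0.131
0 [-0.2, 0.119] -0.131
0.3 [-0.181, 0.128] -0.131
0.6 [-0.156, 0.132] -0.131
0.9 [-0.126, 0.126] -0.131
1.1 [-0.106, 0.116] -0.131
1.3 [-0.088, 0.099] -0.131
1.45 [-0.077, 0.083] -0.131
1.57 [-0.07, 0.069] -0.131
1.62 [-0.068, 0.062] -0.131
scene 348.78929748373355 152.7303440883405Traceback (most recent call last):
  File "<stdin>", line 7, in <module>
    return umr_minimum(a, axis, None, out, keepdims, initial, where)
ValueError: zero-size array to reduction operation minimum which has no identity
```

Call:
{"api": "apply_moves", "payload": {
  "delta_pos": [
    [-0.1, 0.04, 0],
    [-0.2, 0.09, 0],
    [-0.289, 0.128, 0],
    [-0.289, 0.128, 0],
    [-0.289, 0.128, -0.06],
    [-0.289, 0.128, -0.131],
    [-0.289, 0.128, -0.131],
    [-0.289, 0.128, -0.131]
  ],
  "dr": [
    [0, 0, 0],
    [0, 0, 0],
    [0, 0, 0],
    [0, 0, 0],
    [0, 0, 0],
    [0, 0, 0],
    [0, 0, 0],
    [0, 0, 0]
  ],
  "jaw": [0, 0, 0, 0, 0, 0, 0, 0]
}}

```text
time: 32.5
tool_pos: [0.384, 0.2825, 0.0806]
tool_rot: [-3.139, -0.004, 2.986]
contact_force: [0.1, 0.9, 0.2]
opening: 0.0008
grip_force: 0.0
```

```bash
python3 btn.py
```

```text
[0.38395442 0.28248882 0.08063426] [-3.1385817  -0.00424345  2.98581881] [0.13626153 0.91690786 0.15748007]
start
[0.006, 0.002] 0.006
-0.27 [0.082, -0.016] 0.006
0 [0.094, -0.007] 0.006
0.3 [0.113, 0.002] 0.006
0.6 [0.139, 0.006] 0.006
0.9 [0.169, 0.0] 0.006
1.1 [0.189, -0.01] 0.006
1.3 [0.207, -0.027] 0.006
1.45 [0.217, -0.043] 0.006
1.57 [0.224, -0.057] 0.006
1.62 [0.226, -0.064] 0.006
```

Call:
{"api": "apply_moves", "payload": {
  "delta_pos": [
    [0.04, -0.008, 0.006],
    [0.08, -0.014, 0.006],
    [0.094, -0.007, 0.006],
    [0.113, 0.002, 0.006],
    [0.139, 0.006, 0.006],
    [0.155, 0.003, 0.006],
    [0.169, 0, 0.006],
    [0.189, -0.01, 0.006]
  ],
  "dr": [
    [0, 0, 0],
    [0, 0, 0],
    [0, 0, 0],
    [0, 0, 0],
    [0, 0, 0],
    [0, 0, 0],
    [0, 0, 0],
    [0, 0, 0]
  ],
  "jaw": [0, 0, 0, 0, 0, 0, 0, 0]
}}

```text
time: 33.17
tool_pos: [0.4608, 0.2796, 0.0848]
tool_rot: [3.141, -0.0, 2.987]
contact_force: [-1.4, 0.4, 1.4]
opening: 0.0003
grip_force: 1.1
```

Call:
{"api": "apply_moves", "payload": {
  "delta_pos": [
    [0.01, -0.008, 0],
    [0.018, -0.017, 0],
    [0.028, -0.033, 0],
    [0.035, -0.047, 0],
    [0.035, -0.05, 0],
    [0.035, -0.05, 0]
  ],
  "dr": [
    [0, 0, 0],
    [0, 0, 0],
    [0, 0, 0],
    [0, 0, 0],
    [0, 0, 0],
    [0, 0, 0]
  ],
  "jaw": [0, 0, 0, 0, 0, 0]
}}

```text
time: 33.67
tool_pos: [0.4754, 0.2586, 0.0847]
tool_rot: [3.141, 0.001, 2.985]
contact_force: [0.1, 0.3, 0.5]
opening: 0.0003
grip_force: 0.2
```

```bash
python3 btn.py
```

```text
[0.47544541 0.25855361 0.08469723] [3.14130995e+00 9.38751690e-04 2.98487842e+00] [0.10459489 0.34767411 0.51392826]
start
[-0.223, 0.062] -0.004
-0.27 [-0.147, 0.044] -0.004
0 [-0.135, 0.053] -0.004
0.3 [-0.116, 0.062] -0.004
0.6 [-0.09, 0.066] -0.004
0.9 [-0.06, 0.06] -0.004
1.1 [-0.04, 0.05] -0.004
1.3 [-0.022, 0.033] -0.004
1.45 [-0.011, 0.017] -0.004
1.57 [-0.005, 0.003] -0.004
1.62 [-0.003, -0.004] -0.004
```

Call:
{"api": "apply_moves", "payload": {
  "delta_pos": [
    [0, -0.005, 0],
    [0, -0.01, 0],
    [0, -0.014, 0],
    [0, -0.014, 0]
  ],
  "dr": [
    [0, 0, 0],
    [0, 0, 0],
    [0, 0, 0],
    [0, 0, 0]
  ],
  "jaw": [0, 0, 0, 0]
}}

```text
time: 34.0
tool_pos: [0.475, 0.2536, 0.0847]
tool_rot: [3.141, 0.001, 2.986]
contact_force: [-0.0, 1.1, 2.4]
opening: 0.0006
grip_force: 0.8
```

Call:
{"api": "apply_moves", "payload": {
  "delta_pos": [
    [0, 0.03, 0],
    [0, 0.05, 0.04],
    [0, 0.05, 0.14],
    [0.05, 0.0, 0.24],
    [0.1, -0.1, 0.34],
    [0.1, -0.2, 0.4],
    [0.1, -0.3, 0.4],
    [0.1, -0.4, 0.4]
  ],
  "dr": [
    [0, 0, 0],
    [0, 0, 0],
    [0, 0, 0],
    [0, 0, 0],
    [0, 0, 0],
    [0, 0, 0],
    [0, 0, 0],
    [0, 0, 0]
  ],
  "jaw": [0, 0, 0, 0, 0, 0, 0, 0]
}}

```text
time: 34.67
tool_pos: [0.5154, 0.1146, 0.2448]
tool_rot: [3.141, 0.004, 2.988]
contact_force: [1.6, 0.0, 0.6]
opening: 0.0003
grip_force: 0.0
```

```bash
python3 - <<'E'
from h import *
C=np.array([.5427,.2225]); pv=np.r_[C-.112*np.array([.988,-.154]),.095]; o=[]
for n in('scene','side'):
    i=shot(n); c=cam(n); u,v=proj(c,[pv])[0]; x0,y0=int(u)-40,int(v)-45; print(n,x0,y0,u,v)
    for f in(1.3,1.57): print(f,proj(c,[pv+.055*np.array([np.sin(f)*.988+np.cos(f)*.154,-np.sin(f)*.154+np.cos(f)*.988,0])])[0])
    o.append(cv2.resize(i[y0:y0+100,x0:x0+100],(400,400),interpolation=2))
cv2.imwrite('pics/end.png',np.hstack(o)[...,::-1])
E
```

```text
scene 308 107 348.78929748373355 152.7303440883405
1.3 [362.67662326 157.12439955]
1.57 [360.00741629 158.79244671]
side 193 117 233.96857040121822 162.75508500933395
1.3 [251.36187105 155.69179884]
1.57 [253.36771446 158.24975643]
```

View pics/end.png

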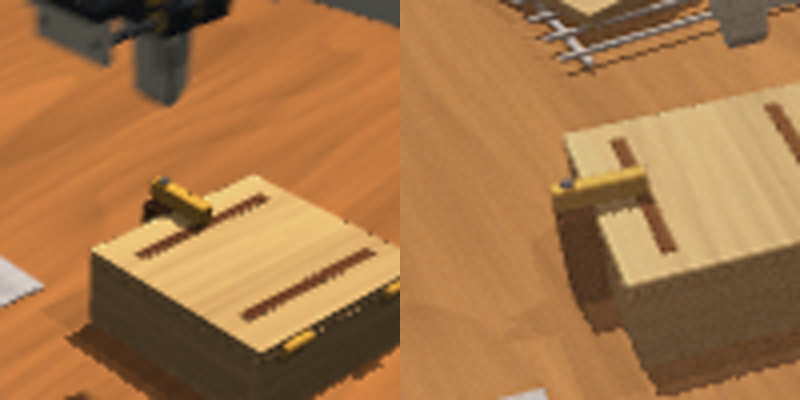

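The final view shows the lid flat on the case and the wing tip at scene (360,159) and side (254,161), which matches about 1.57 rad. The robot is clear of everything, so I'm handing in.

```bash
python3 -c "
from cell import job
print(job.hand_in())"
```

```text
the job is handed in; nothing more can be done
None
```

I handed the job in at about 35 s: the four steel cups that were out (34, 44, 54 and 64 mm; the 24 mm cup was absent) are nested mouth down in the case, the lid is shut and the turnbutton is across it, by my last camera views; the hand-in returned no verdict.

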